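# Set the thickness-stop screw on the gauge tile

### The arm

A 6-joint arm with a two-finger parallel gripper is mounted at the origin on a cart in front of the work surface, level with it; the furniture and walls round the work are solid. World frame = base frame: x ahead of the robot, y to its left, z up, the work surface at z = 0. Lengths are in m, angles in rad, forces in N, time in s.
With the tool pointing down it reaches from about 0.375 to 0.9 m from the base axis. Payload 3.1 kg.
Tool frame: the origin (TCP) lies between the finger pads; the fingertips stand 17 mm ahead of it and the grasp point (between the pads) lies 2 mm behind it; z points along the fingers, y is the line along which they close (so a half turn about z gives the same grasp; the last joint's range is limited). The gripper opens to 87 mm and grips with 3 to 60 N. Pads are 19 mm wide; open, the fingers measure 117 mm over their backs; the gripper's body (75 mm by 190 mm) begins 51 mm behind the grasp point.
Start: joints at [1.006, 0.527, 1.433, -0, 1.181, -0.178], TCP at [0.236, 0.579, 0.217] pointing down, gripper open.
Joint ranges: [-3.08, 3.08], [-0.75, 2.2], [0.22, 2.44], [-1.43, 4.57], [0, 2.65], [-2.85, 2.85]. Speed limits (rad/s): [2.79, 2.79, 3.14, 3.14, 3.14, 3.14].

### API

Orientations are given as a unit quaternion [x, y, z, w].
In Python, from rig import r, grab_frame, ticket, spotter gives the robot as it stands.
- The arm moves only by the tool jog_arm, never from a script. Its argument "deltas" is a list of rows, each an object of numbers: "dx", "dy", "dz": the shift along the tool's x, y, z in cm; "wx", "wy", "wz": the turn, a rotation vector about the tool's x, y, z in degrees. In form: [{"dx": .., "dy": .., "dz": .., "wx": .., "wy": .., "wz": ..}, ...]. A call has 1 to 10 rows; each row is the pose to reach, as a shift and turn from the pose commanded when the call began, along the tool's axes at that moment; what a row does not reach only later rows make up. A row lasts 1/10 s, in which the tool goes at most 50 mm and 8.59 degrees, less where a joint would pass 70% of its speed; a pose out of reach is approached as far as the arm can. A call with a gripper value outside its range is refused whole. "jaw" is the opening in per cent of the stroke, from 0 (shut) to 100 (fully open), set as the call begins (left out, the last holds). The fingers move at their own pace and stop on an object; the grip force is fixed at half the most. Time passes only in rows, so rows that repeat a pose let the fingers close. It gives the time, the measured TCP pose, the force, the opening and the grip force at its end, in the units of the state.
- r.state(): the state, without advancing time (a new reading comes with each control period).
- grab_frame(name): name is "scene" or "top" or "wrist"; returns a dict with "image" (420x560x3 uint8, red, green, blue), "intrinsics" (3x3 intrinsics, pixels), "pose" (4x4, takes a point from camera to world coordinates). Camera axes: x right, y down, z forward; pixel columns grow to the right and rows downward; lengths in m; the calibration is good to about 2 mm. A picture is of the moment at which its call begins. There is no depth.
- ticket.hand_in(): hands the job in; it is judged then, once.
Trained networks look in the newest picture that a camera, given by its name, has taken for a name from the list of things; names that differ only in an ending like _2 or _b are one class to them, and where a whole thing is asked for, a point or a joint stands for the part that bears it (a point fixed in the world has none). Each returns a list of dicts, best first, with "confidence" (0 to 1); they miss things now and then, are a little off and sometimes report something else, mostly with a low value. They report only what shows in the picture. A call takes as long as a camera call. They do not tell look-alikes from the thing itself.
- spotter.find_in(camera, query): "point" ([column, row] in pixels, amid what is visible of it).
The state is a dict: "time": time; "joint_pos": joint angles; "joint_vel": joint speeds; "tau": joint torques, N m; "eef_pos": TCP position; "tool_rot": TCP orientation; "contact_force": force on the tool from outside, world axes, zero at the start; "moment": the same for the moment, N m; "gripper_width": finger opening in m; "grip_force": force on a finger pad.
Only numpy, scipy, OpenCV 4.12 (cv2) and the standard library are available. Lean on these libraries where they do the work, as an engineer would, in place of code of your own. Each camera call takes 0.05 s, during which the arm holds its last target. There are 200 camera calls.

### The job

Two green slab-thickness stands are on the table; under the foot of one of them lies a brown test tile that serves as the gauge. Turn the red bar on top of that stand clockwise (seen from above) until the brass foot just drags on the tile, which is when the bar comes into line with the white line on the stand's arm; do not screw it down hard. Leave the tile where it lies and the other stand's screw as it is, and let go.

Things in the scene. Friction and masses are not known exactly. Their poses are not given: they have to be found in the camera images.
- bar_a (a point): Centre of the red bar on the screw to turn, on its vertical axis: 50 mm long (x, towards its white dot), 12 wide (y), 26 high (z up), centre 102.5 mm above the table, 26 mm above the green arm, on a 14 mm neck. Starts 0.8 to 1.4 rad anticlockwise of the arm's white line; at the line the dot is towards the column, away from the robot. Stiff (0.12 N m), stays put, does not rise or sink.
- foot_a: Brass foot under that screw, 24 mm disc; origin: centre of underside. Does not turn: x points along the arm's white line to the column (forward within 0.35 rad), z up. Sinks 5 mm per rad of clockwise turn, meets the tile 0.3 rad before the line, then is sprung: 17.5 N per rad, about 5 N at the line. End stop 0.9 rad past the line.
- gauge_tile: Brown test tile, 65 x 45 x 8 mm, loose and flat under the foot, long side (x) along the arm within 0.15 rad. Origin: centre of underside, z up. It lies on the base (112 x 84 mm, 12 mm high) of the fixed green stand, whose column stands at the back and whose arm (top at 76 mm, 38 mm wide round the screw) carries foot and screw.
- dot_b (a point): White dot on the red bar of the other, otherwise equal stand, whose gap is empty; 19 mm from that screw's axis, 115.5 mm above the table. To be left alone.
There are look-alikes about, which are no part of the job. What is shaped like the part that bears bar_a but purple is not meant. What is shaped like the gauge_tile but purple is not meant.

How it is judged:
At the end, for the whole second after the job is handed in: The foot bears on the brown tile with 0.5 to 10 N (bar from about 0.27 rad short of the white line to 0.27 rad past it), the tile is within 12 mm of where it lay, and the white dot of the other stand's bar is within 8 mm of where it was (contact force between foot_a and gauge_tile between 0.5 and 10 N and distance of gauge_tile from where it was at the start of the episode below 0.012 m and distance of dot_b from where it was at the start of the episode below 0.008 m); the robot touches nothing.
It fails at once if the foot is screwed down hard on the tile (over 15 N) (contact force between foot_a and gauge_tile above 15 N).
It fails at once if the other stand's screw is turned (its dot moves over 10 mm) (distance of dot_b from where it was at the start of the episode above 0.01 m).
It also fails if it takes over 34 s, if anything falls off the work surface, if the arm or the gripper's body presses on something with over 40 N, if the wrist force passes 120 N, or if a joint passes its speed limit or range.

## Working session

There is one attempt and no reset: what is moved stays moved. The work goes in short steps, Python scripts to look and compute and a tool call to move; the robot and the scene stay as the last step left them, time stands still between calls to the robot, and variables do not carry over. Pictures are saved under pics/ and viewed, at most 10 in all, crops included, and the job is handed in when it is done.

Besides the shell and the picture viewer there is one more tool, called after "Request:" as a command line: name --argument value ..., lists and objects as JSON in quotes. jog_arm: Moves the arm, as the interface text tells. Its arguments: {"type":"object","properties":{"deltas":{"type":"array"},"jaw":{"type":"number"}},"required":["deltas"]}

```bash
mkdir -p pics; python3 - <<'E'
from rig import r, grab_frame, spotter
import cv2,numpy as np,pickle
D={}
for c in ["scene","top","wrist"]:
    f=grab_frame(c); D[c]=f
    print(c,f['pose'].round(3).tolist() if hasattr(f['pose'],'round') else f['pose'],np.array(f['intrinsics']).round(1).tolist())
    for q in ["bar_a","gauge_tile","foot_a","dot_b"]:
        try: print(q,[(np.round(d['point'],1).tolist(),round(d['confidence'],2)) for d in spotter.find_in(c,q)])
        except Exception as e: print(q,e)
pickle.dump(D,open('f0.pkl','wb'))
for c in D: cv2.imwrite(f'pics/{c}0.png',D[c]['image'][...,::-1])
print(r.state())
E
```

```text
scene [[0.833, -0.325, 0.448, 0.012], [-0.553, -0.498, 0.668, -0.735], [0.005, -0.804, -0.595, 0.684], [0.0, 0.0, 0.0, 1.0]] [[442.8, 0.0, 285.6], [0.0, 442.8, 205.9], [0.0, 0.0, 1.0]]
bar_a [([338.4, 284.0], 0.74), ([303.5, 177.3], 0.59)]
gauge_tile [([330.5, 251.5], 0.72), ([286.1, 280.4], 0.64)]
foot_a [([338.2, 311.5], 0.65), ([331.9, 248.5], 0.44), ([300.8, 200.7], 0.41)]
dot_b []
top [[0.025, -0.997, 0.076, 0.389], [-1.0, -0.025, -0.004, -0.036], [0.006, -0.076, -0.997, 1.177], [0.0, 0.0, 0.0, 1.0]] [[478.9, 0.0, 274.4], [0.0, 478.9, 208.7], [0.0, 0.0, 1.0]]
bar_a [([257.1, 171.4], 0.6), ([336.4, 193.8], 0.45)]
gauge_tile [([334.4, 252.9], 0.82), ([326.5, 201.1], 0.63)]
foot_a []
dot_b []
wrist [[0.376, 0.887, 0.267, 0.162], [0.927, -0.36, -0.109, 0.608], [-0.001, 0.289, -0.957, 0.386], [0.0, 0.0, 0.0, 1.0]] [[369.2, 0.0, 275.0], [0.0, 369.2, 204.5], [0.0, 0.0, 1.0]]
bar_a []
gauge_tile []
foot_a []
dot_b []
{'time': 0.75, 'joint_pos': array([ 1.00546283e+00,  5.27474306e-01,  1.43268504e+00,  4.30429942e-06,
        1.18139158e+00, -1.78515646e-01]), 'joint_vel': array([ 8.75765406e-04,  6.62456869e-05,  6.43285713e-04, -2.22544085e-04,
        1.21770087e-03,  6.73048462e-04]), 'tau': array([ 1.68886345e-03, -4.39910388e+01, -1.76972741e+01,  6.36795256e-02,
        5.03151817e-02, -1.30981996e-05]), 'eef_pos': array([0.23575212, 0.57882054, 0.21716897]), 'tool_rot': array([1.92206170e-01, 9.81354568e-01, 2.01573383e-05, 5.72578746e-06]), 'contact_force': array([-0.11576517,  0.96187146,  0.7290573 ]), 'moment': array([ 0.00718444,  0.02570058, -0.00999221]), 'grip_force': 0.0, 'gripper_width': 0.0870936136437383}
```

```bash
python3 - <<'E'
import cv2,pickle
D=pickle.load(open('f0.pkl','rb'))
t=D['top']['image'][120:290,200:420,::-1];s=D['scene']['image'][130:350,230:450,::-1]
cv2.imwrite('pics/top_c.png',cv2.resize(t,None,fx=3.5,fy=3.5,interpolation=cv2.INTER_CUBIC))
cv2.imwrite('pics/scene_c.png',cv2.resize(s,None,fx=2.7,fy=2.7,interpolation=cv2.INTER_CUBIC))
E
```

```text
(no output)
```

View pics/top_c.png

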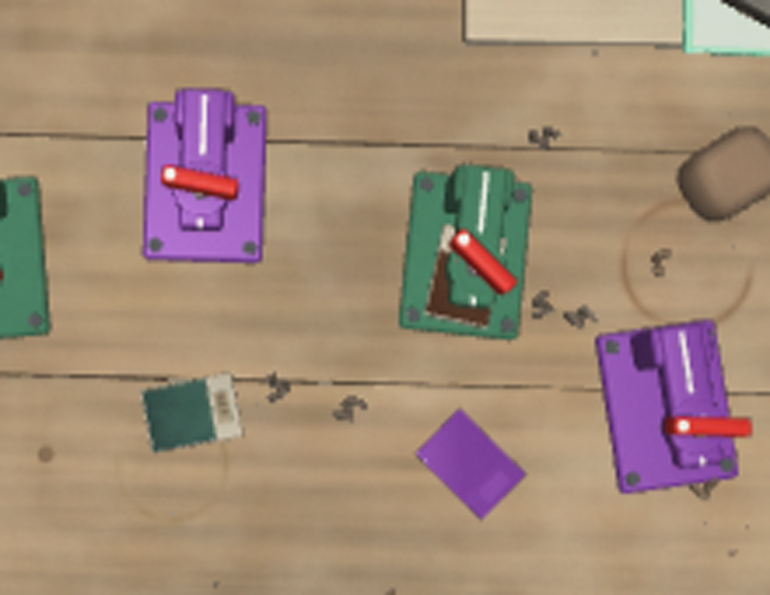

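View pics/scene_c.png

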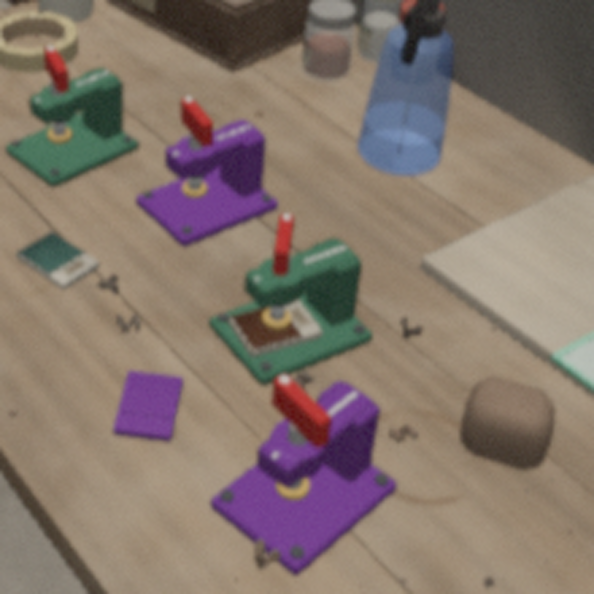

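View pics/scene0.png

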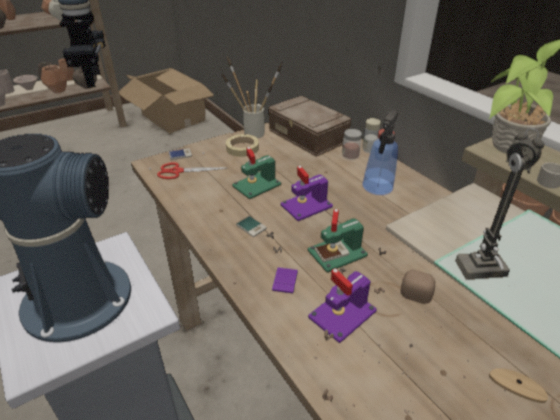

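The top crop shows four stands:
- Purple at crop (205,180), full (259,171).
- Purple at crop (675,405), full (393,236).
- Green at the far left, crop (15,260), full (204,194), with an empty gap.
- Green at crop (480,250), full (337,191), with the brown tile under its foot.

The last one is the target, because it is the only green stand with the brown tile. The scene crop shows the same at (285,310). Its bar dot is at top crop (463,240) and the other end at (512,287).

```bash
cat > h.py <<'E'
import cv2,numpy as np
def ray(f,p,z):
    K=np.array(f['intrinsics']);T=np.array(f['pose'])
    d=T[:3,:3]@np.linalg.solve(K,[p[0],p[1],1.]);o=T[:3,3]
    return (o+d*(z-o[2])/d[2])[:2]
def proj(f,P):
    K=np.array(f['intrinsics']);T=np.array(f['pose'])
    q=K@(T[:3,:3].T@(np.array(P)-T[:3,3]));return q[:2]/q[2]
def mask(f,kind,roi):
    h=cv2.cvtColor(f['image'],cv2.COLOR_RGB2HSV).astype(int)
    if kind=='red': m=((h[...,0]<8)|(h[...,0]>172))&(h[...,1]>150)&(h[...,2]>90)
    if kind=='white': m=(h[...,1]<60)&(h[...,2]>170)
    x0,y0,x1,y1=roi;o=np.zeros(m.shape,np.uint8);o[y0:y1,x0:x1]=m[y0:y1,x0:x1];return o
def pts(m):
    y,x=np.nonzero(m);return np.c_[x,y].astype(float)
E
python3 - <<'E'
from h import *;import pickle
D=pickle.load(open('f0.pkl','rb'));f=D['top']
R=pts(mask(f,'red',(322,180,356,212)))
W=np.array([ray(f,p,.1155) for p in R]);c=W.mean(0);u,s,v=np.linalg.svd(W-c);d=v[0]*np.sign(v[0][0])
print('n',len(R),'c',c.round(4),'ang',np.arctan2(d[1],d[0]).round(3),'len',np.ptp((W-c)@d).round(4))
print('dot',ray(f,(200+463/3.5,120+240/3.5),.1155),'end',ray(f,(200+512/3.5,120+287/3.5),.1155))
L=pts(mask(f,'white',(333,166,345,190)))
A=np.array([ray(f,p,.076) for p in L]);a=A.mean(0);u,s,v=np.linalg.svd(A-a);d=v[0]*np.sign(v[0][0])
print('line n',len(L),a.round(4),'ang',np.arctan2(d[1],d[0]).round(3)); 
print('front dot',ray(f,(200+473/3.5,120+300/3.5),.076), 'lineends',ray(f,(200+487/3.5,120+170/3.5),.076),ray(f,(200+483/3.5,120+230/3.5),.076))
for n in ['scene']:
  for z in(.1155,.1025,.0895): print(proj(D[n],[*c,z]))
E
```

```text
n 122 c [ 0.5039 -0.1813] ang 0.848 len 0.0475
dot [ 0.51852623 -0.16804361] end [ 0.48921783 -0.19971992]
line n 28 [ 0.5491 -0.1844] ang -0.168
front dot [ 0.48368192 -0.18017033] lineends [ 0.570499   -0.18815533] [ 0.53034175 -0.18608821]
[333.52289155 215.97839521]
[333.09386891 220.83965199]
[332.67187277 225.62129146]
```

Request:
jog_arm --deltas '[{"dx": -5, "dy": -5.6, "wz": 8}, {"dx": -8, "dy": -9, "wz": 16}, {"dx": -11, "dy": -12.4, "wz": 24}, {"dx": -14, "dy": -15.8, "wz": 32}, {"dx": -17, "dy": -19.2, "wz": 40}, {"dx": -20, "dy": -22.6, "wz": 48}, {"dx": -23, "dy": -26, "wz": 56}, {"dx": -26, "dy": -29.3, "wz": 64}, {"dx": -29, "dy": -32.7, "wz": 72}, {"dx": -32, "dy": -36.1, "wz": 80}]'

```text
$.deltas[0]: bad value
```

```bash
cat >> h.py <<'E'
from scipy.spatial.transform import Rotation as Ro
def go(s,P,yaw_y):
    "print shift (cm, tool axes) and wz (deg) to TCP P with tool y at yaw_y deg"
    R=Ro.from_quat(s['tool_rot']);d=R.inv().apply(np.array(P)-s['eef_pos'])*100
    M=R.as_matrix();a=np.degrees(np.arctan2(M[1,1],M[0,1]))
    print('t',s['time'],'pos',s['eef_pos'].round(4),'yawy',a.round(2),'tilt',M[2,2].round(5),'shift',d.round(2),'wz',round((a-yaw_y+180)%360-180,2),'F',s['contact_force'].round(1),'w',round(s['gripper_width'],4),'gf',s['grip_force'],'j6',s['joint_pos'][5].round(3))
E
python3 -c "
from h import *;from rig import r
go(r.state(),[.504,-.181,.217],-41.4)"
```

```text
t 0.75 pos [0.2358 0.5788 0.2172] yawy 67.84 tilt -1.0 shift [-5.351e+01 -6.025e+01  1.000e-02] wz 109.24 F [-0.1  1.   0.7] w 0.0871 gf 0.0 j6 -0.179
```

Request:
jog_arm --deltas '[{"dx": -3, "dy": -3.4, "dz": 0, "wx": 0, "wy": 0, "wz": 8}, {"dx": -6, "dy": -6.8, "dz": 0, "wx": 0, "wy": 0, "wz": 16}, {"dx": -9, "dy": -10.2, "dz": 0, "wx": 0, "wy": 0, "wz": 24}, {"dx": -12, "dy": -13.5, "dz": 0, "wx": 0, "wy": 0, "wz": 32}, {"dx": -15, "dy": -16.9, "dz": 0, "wx": 0, "wy": 0, "wz": 40}, {"dx": -18, "dy": -20.3, "dz": 0, "wx": 0, "wy": 0, "wz": 48}, {"dx": -21, "dy": -23.7, "dz": 0, "wx": 0, "wy": 0, "wz": 56}, {"dx": -24, "dy": -27, "dz": 0, "wx": 0, "wy": 0, "wz": 64}, {"dx": -27, "dy": -30.4, "dz": 0, "wx": 0, "wy": 0, "wz": 72}, {"dx": -30, "dy": -33.8, "dz": 0, "wx": 0, "wy": 0, "wz": 80}]'

```text
time: 1.75
eef_pos: [0.3867, 0.151, 0.2175]
tool_rot: [0.78, 0.626, 0.001, 0.0]
contact_force: [0.5, 0.1, 0.3]
gripper_width: 0.087
grip_force: 0.0
```

```bash
python3 -c "
from h import *;from rig import r
go(r.state(),[.504,-.181,.217],-41.4)"
```

```text
t 1.75 pos [0.3867 0.151  0.2175] yawy -12.48 tilt -1.0 shift [-29.88  18.63   0.06] wz 28.92 F [0.5 0.1 0.3] w 0.087 gf 0.0 j6 0.319
```

Request:
jog_arm --deltas '[{"dx": -4, "dy": 2.5, "dz": 0, "wx": 0, "wy": 0, "wz": 4}, {"dx": -8, "dy": 5, "dz": 0, "wx": 0, "wy": 0, "wz": 8}, {"dx": -12, "dy": 7.5, "dz": 0, "wx": 0, "wy": 0, "wz": 12}, {"dx": -16, "dy": 10, "dz": 0, "wx": 0, "wy": 0, "wz": 16}, {"dx": -20, "dy": 12.4, "dz": 0, "wx": 0, "wy": 0, "wz": 20}, {"dx": -24, "dy": 14.9, "dz": 0, "wx": 0, "wy": 0, "wz": 24}, {"dx": -27, "dy": 17, "dz": 0, "wx": 0, "wy": 0, "wz": 27}, {"dx": -29.9, "dy": 18.6, "dz": 0, "wx": 0, "wy": 0, "wz": 29}, {"dx": -29.9, "dy": 18.6, "dz": 0, "wx": 0, "wy": 0, "wz": 29}]'

```text
time: 2.65
eef_pos: [0.5071, -0.1837, 0.2175]
tool_rot: [0.911, 0.411, 0.001, 0.002]
contact_force: [0.6, 0.8, 0.2]
gripper_width: 0.0868
grip_force: 0.0
```

```bash
python3 - <<'E'
from h import *;from rig import r,grab_frame
import pickle
f=grab_frame('wrist');pickle.dump(f,open('f1.pkl','wb'))
go(r.state(),[.504,-.181,.217],-41.4)
cv2.imwrite('pics/w1.png',f['image'][...,::-1])
E
```

```text
t 2.7 pos [ 0.5056 -0.181   0.2171] yawy -41.33 tilt -1.0 shift [-0.1  -0.12  0.01] wz 0.07 F [-0.2  0.5 -0.4] w 0.0871 gf 0.0 j6 0.169
```

View pics/w1.png

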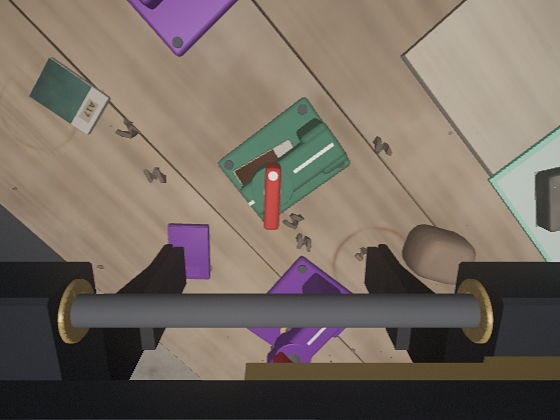

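The wrist image shows the green stand with the brown tile. The bar's dot is at (273,175) and its other end at (272,228). The white line runs from (295,171) to (333,144), with the front mark at (251,203).

```bash
python3 - <<'E'
from h import *;import pickle
f=pickle.load(open('f1.pkl','rb'))
def fit(P,z):
    W=np.array([ray(f,p,z) for p in P]);c=W.mean(0);v=np.linalg.svd(W-c)[2][0];v*=np.sign(v[0])
    return c.round(4),np.degrees(np.arctan2(v[1],v[0])).round(1),len(P)
def ctr(roi,z):
    p=pts(mask(f,'white',roi));return ray(f,p.mean(0),z),len(p)
Ln=pts(mask(f,'white',(290,138,340,178)));print('line',fit(Ln,.076))
fd=ctr((245,197,257,209),.076);print('front',fd)
c=fit(Ln,.076)[0];d=c-fd[0];print('line via front',np.degrees(np.arctan2(d[1],d[0])))
dot=ctr((266,168,281,183),.1155);print('dot',dot)
R=pts(mask(f,'red',(255,155,290,240)));print('red top-plane',fit(R,.1155),R.min(0),R.max(0))
e=ray(f,(272,229.5),.0895);print('end bottom',e, 'end top?',ray(f,(272.5,229),.1155))
# axis: on line through front & c, 19mm from dot
u=d/np.linalg.norm(d);w=dot[0]-fd[0];t=w@u;h=w@[-u[1],u[0]];k=np.sqrt(max(0,.019**2-h*h))
ax=fd[0]+u*(t-k);b=dot[0]-ax;print('axis',ax,'h',h,'bar ang',np.degrees(np.arctan2(b[1],b[0])))
E
```

```text
line (array([ 0.5492, -0.185 ]), np.float64(-8.6), 182)
front (array([ 0.48351322, -0.18029604]), 21)
line via front -4.096072359880652
dot (array([ 0.51950878, -0.16823242]), 71)
red top-plane (array([ 0.5072, -0.1813]), np.float64(46.2), 846) [264. 163.] [280. 229.]
end bottom [ 0.48412093 -0.20751847] end top? [ 0.49123642 -0.20014894]
axis [ 0.50634247 -0.18193089] h 0.014603938301185554 bar ang 46.134801156715774
```

Request:
jog_arm --deltas '[{"dx": 0, "dy": 0.1, "dz": 3, "wx": 0, "wy": 0, "wz": 2.6}, {"dx": 0, "dy": 0.1, "dz": 5.5, "wx": 0, "wy": 0, "wz": 2.6}, {"dx": 0, "dy": 0.1, "dz": 8, "wx": 0, "wy": 0, "wz": 2.6}, {"dx": 0, "dy": 0.1, "dz": 9.5, "wx": 0, "wy": 0, "wz": 2.6}, {"dx": 0, "dy": 0.1, "dz": 10.5, "wx": 0, "wy": 0, "wz": 2.6}, {"dx": 0, "dy": 0.1, "dz": 11.1, "wx": 0, "wy": 0, "wz": 2.6}, {"dx": 0, "dy": 0.1, "dz": 11.1, "wx": 0, "wy": 0, "wz": 2.6}, {"dx": 0, "dy": 0.1, "dz": 11.1, "wx": 0, "wy": 0, "wz": 2.6}]'

```text
time: 3.5
eef_pos: [0.5061, -0.1795, 0.1068]
tool_rot: [0.92, 0.393, 0.0, 0.0]
contact_force: [0.8, -0.3, 0.4]
gripper_width: 0.0872
grip_force: 0.0
```

```bash
python3 - <<'E'
from h import *;from rig import r,grab_frame
import pickle
f=grab_frame('wrist');pickle.dump(f,open('f2.pkl','wb'))
go(r.state(),[.506,-.182,.105],-44)
print(r.state()['joint_pos'].round(3))
cv2.imwrite('pics/w2.png',f['image'][...,::-1])
E
```

```text
t 3.55 pos [ 0.5062 -0.1797  0.107 ] yawy -43.75 tilt -1.0 shift [-0.18  0.15  0.2 ] wz 0.25 F [ 0.7 -0.   1.3] w 0.0872 gf 0.0 j6 0.214
[-0.549  0.57   1.754 -0.     0.815  0.214]
```

View pics/w2.png

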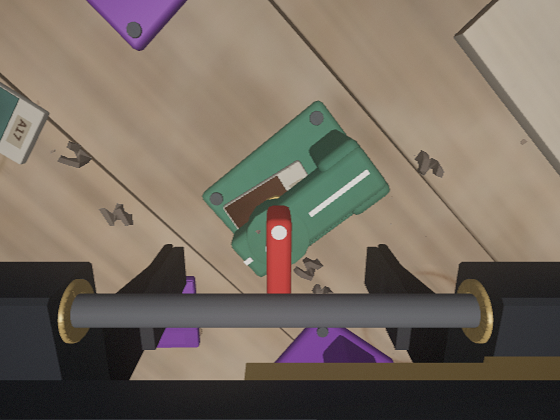

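The wrist view is closer now: bar dot at (279,232), line from (310,214) to (368,172), front mark at (249,262). The open fingers straddle the bar.

```bash
python3 - <<'E'
from h import *;import pickle
from rig import r
f=pickle.load(open('f2.pkl','rb'))
L=pts(mask(f,'white',(306,166,374,220)));L0=L
W=np.array([ray(f,p,.076) for p in L]);c=W.mean(0);v=np.linalg.svd(W-c)[2][0];v*=np.sign(v[0]);la=np.degrees(np.arctan2(v[1],v[0]))
g=lambda roi,z:ray(f,pts(mask(f,'white',roi)).mean(0),z)
fd=g((241,255,257,269),.076);dot=g((268,222,290,243),.1155);d=c-fd
print('line',c,la,len(L),'front',fd,'via',np.degrees(np.arctan2(d[1],d[0])),'dot',dot)
h=f['image'].astype(int)
for row in (238,255,270,285):
    x=np.nonzero(mask(f,'red',(255,row,300,row+1))[row])[0];print(row,x.min(),x.max())
R=pts(mask(f,'red',(255,245,300,290)));
W=np.array([ray(f,p,.1155) for p in R]);b=W.mean(0);v=np.linalg.svd(W-b)[2][0];v*=np.sign(v[0]);ba=np.degrees(np.arctan2(v[1],v[0]))
print('bar',b,ba)
a=np.radians(ba);ax=dot-.019*np.array([np.cos(a),np.sin(a)]);print('axis',ax)
go(r.state(),[*ax,.105],ba-90)
E
```

```text
line [ 0.5495524  -0.18585533] -4.957539777255111 382 front [ 0.48337833 -0.18033074] via -4.7723115088792545 dot [ 0.51936598 -0.1684541 ]
238 267 290
255 267 290
270 267 290
285 267 290
bar [ 0.50710968 -0.18126623] 46.54106499130503
axis [ 0.50629712 -0.18224558]
t 3.55 pos [ 0.5062 -0.1797  0.107 ] yawy -43.75 tilt -1.0 shift [-0.18  0.18  0.2 ] wz -0.29 F [ 0.7 -0.   1.3] w 0.0872 gf 0.0 j6 0.214
```

Request:
jog_arm --deltas '[{"dx": -0.2, "dy": 0.2, "dz": 0.2, "wx": 0, "wy": 0, "wz": 0}, {"dx": -0.2, "dy": 0.2, "dz": 0.2, "wx": 0, "wy": 0, "wz": 0}, {"dx": -0.2, "dy": 0.2, "dz": 0.2, "wx": 0, "wy": 0, "wz": 0}]'

```text
time: 3.85
eef_pos: [0.5058, -0.1826, 0.1044]
tool_rot: [0.92, 0.392, 0.0, 0.0]
contact_force: [-0.9, 0.2, -0.2]
gripper_width: 0.0872
grip_force: 0.0
```

Request:
jog_arm --deltas '[{"dx": 0, "dy": 0, "dz": 0, "wx": 0, "wy": 0, "wz": 0}, {"dx": 0, "dy": 0, "dz": 0, "wx": 0, "wy": 0, "wz": 0}, {"dx": 0, "dy": 0, "dz": 0, "wx": 0, "wy": 0, "wz": 0}, {"dx": 0, "dy": 0, "dz": 0, "wx": 0, "wy": 0, "wz": 0}, {"dx": 0, "dy": 0, "dz": 0, "wx": 0, "wy": 0, "wz": 0}, {"dx": 0, "dy": 0, "dz": 0, "wx": 0, "wy": 0, "wz": 0}, {"dx": 0, "dy": 0, "dz": 0, "wx": 0, "wy": 0, "wz": 0}, {"dx": 0, "dy": 0, "dz": 0, "wx": 0, "wy": 0, "wz": 0}, {"dx": 0, "dy": 0, "dz": 0, "wx": 0, "wy": 0, "wz": 0}, {"dx": 0, "dy": 0, "dz": 0, "wx": 0, "wy": 0, "wz": 0}]' --jaw 0

```text
time: 4.85
eef_pos: [0.5057, -0.1824, 0.1042]
tool_rot: [0.92, 0.393, 0.0, 0.0]
contact_force: [1.2, 0.6, 0.5]
gripper_width: 0.0147
grip_force: 0.0
```

```bash
python3 -c "
from h import *;from rig import r
go(r.state(),[.5063,-.1822,.105],-94.9)"
```

```text
t 4.85 pos [ 0.5057 -0.1824  0.1042] yawy -43.76 tilt -1.0 shift [ 0.05  0.03 -0.08] wz 51.14 F [1.2 0.6 0.5] w 0.0147 gf 0.0 j6 0.21
```

Still closing; a little longer.

Request:
jog_arm --deltas '[{"dx": 0, "dy": 0, "dz": 0, "wx": 0, "wy": 0, "wz": 0}, {"dx": 0, "dy": 0, "dz": 0, "wx": 0, "wy": 0, "wz": 0}, {"dx": 0, "dy": 0, "dz": 0, "wx": 0, "wy": 0, "wz": 0}]'

```text
time: 5.15
eef_pos: [0.5057, -0.1824, 0.1041]
tool_rot: [0.92, 0.393, -0.0, 0.0]
contact_force: [-0.4, 1.0, -0.7]
gripper_width: 0.0115
grip_force: 30.0
```

Request:
jog_arm --deltas '[{"dx": 0, "dy": 0, "dz": 0, "wx": 0, "wy": 0, "wz": 5}, {"dx": 0, "dy": 0, "dz": 0, "wx": 0, "wy": 0, "wz": 10}, {"dx": 0, "dy": 0, "dz": 0, "wx": 0, "wy": 0, "wz": 15}, {"dx": 0, "dy": 0, "dz": 0, "wx": 0, "wy": 0, "wz": 20}, {"dx": 0, "dy": 0, "dz": 0, "wx": 0, "wy": 0, "wz": 25}, {"dx": 0, "dy": 0, "dz": 0, "wx": 0, "wy": 0, "wz": 30}, {"dx": 0, "dy": 0, "dz": 0, "wx": 0, "wy": 0, "wz": 35}, {"dx": 0, "dy": 0, "dz": 0, "wx": 0, "wy": 0, "wz": 40}, {"dx": 0, "dy": 0, "dz": 0, "wx": 0, "wy": 0, "wz": 45}, {"dx": 0, "dy": 0, "dz": 0, "wx": 0, "wy": 0, "wz": 47}]'

```text
time: 6.15
eef_pos: [0.5052, -0.1812, 0.1042]
tool_rot: [1.0, -0.008, -0.001, -0.001]
contact_force: [-0.1, 1.9, 1.6]
gripper_width: 0.0114
grip_force: 30.1
```

```bash
python3 - <<'E'
from h import *;from rig import r,grab_frame
import pickle
f=grab_frame('wrist');pickle.dump(f,open('f3.pkl','wb'))
s=r.state();go(s,[.5063,-.1822,.105],-94.9);print(s['moment'].round(3))
cv2.imwrite('pics/w3.png',f['image'][...,::-1])
E
```

```text
t 6.2 pos [ 0.5052 -0.1812  0.1041] yawy -90.89 tilt -1.0 shift [ 0.12  0.09 -0.09] wz 4.01 F [-1.   3.1  1.3] w 0.0116 gf 30.03400593996048 j6 1.032
[0.468 0.195 0.168]
```

View pics/w3.png

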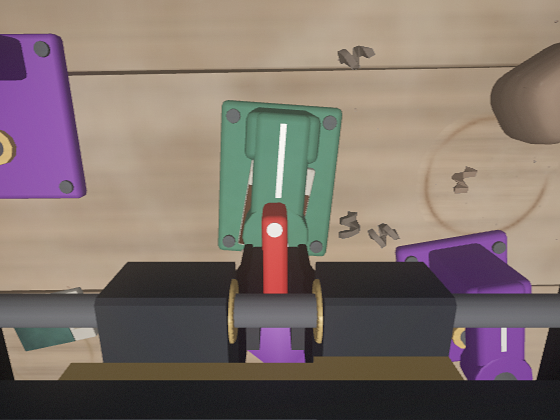

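The bar has followed the gripper: dot at (275,230), line from (283,124) to (279,197), so about 4° remain.

Request:
jog_arm --deltas '[{"dx": 0, "dy": 0, "dz": 0, "wx": 0, "wy": 0, "wz": 2}, {"dx": 0, "dy": 0, "dz": 0, "wx": 0, "wy": 0, "wz": 4}, {"dx": 0, "dy": 0, "dz": 0, "wx": 0, "wy": 0, "wz": 4}]'

```text
time: 6.5
eef_pos: [0.5052, -0.1811, 0.1041]
tool_rot: [0.999, -0.041, -0.001, -0.001]
contact_force: [0.5, 3.8, 2.8]
gripper_width: 0.0114
grip_force: 30.0
```

Request:
jog_arm --deltas '[{"dx": 0, "dy": 0, "dz": 0, "wx": 0, "wy": 0, "wz": 0}, {"dx": 0, "dy": 0, "dz": 0, "wx": 0, "wy": 0, "wz": 0}, {"dx": 0, "dy": 0, "dz": 0, "wx": 0, "wy": 0, "wz": 0}, {"dx": 0, "dy": 0, "dz": 0, "wx": 0, "wy": 0, "wz": 0}, {"dx": 0, "dy": 0, "dz": 0, "wx": 0, "wy": 0, "wz": 0}, {"dx": 0, "dy": 0, "dz": 0, "wx": 0, "wy": 0, "wz": 0}, {"dx": 0, "dy": 0, "dz": 0, "wx": 0, "wy": 0, "wz": 0}]' --jaw 60

```text
time: 7.2
eef_pos: [0.5058, -0.1825, 0.1042]
tool_rot: [0.999, -0.042, 0.0, 0.0]
contact_force: [0.1, 0.6, 1.2]
gripper_width: 0.0511
grip_force: 0.0
```

Request:
jog_arm --deltas '[{"dx": 0, "dy": 0, "dz": -1, "wx": 0, "wy": 0, "wz": 0}, {"dx": 0, "dy": 0, "dz": -3, "wx": 0, "wy": 0, "wz": 0}, {"dx": 0, "dy": 0, "dz": -6, "wx": 0, "wy": 0, "wz": 0}, {"dx": 0, "dy": 0, "dz": -9, "wx": 0, "wy": 0, "wz": 0}, {"dx": 0, "dy": 0, "dz": -11, "wx": 0, "wy": 0, "wz": 0}, {"dx": 0, "dy": 0, "dz": -11, "wx": 0, "wy": 0, "wz": 0}, {"dx": 0, "dy": 0, "dz": -11, "wx": 0, "wy": 0, "wz": 0}]'

```text
time: 7.9
eef_pos: [0.5056, -0.1823, 0.2146]
tool_rot: [0.999, -0.042, 0.0, 0.0]
contact_force: [0.8, -0.0, -1.3]
gripper_width: 0.0522
grip_force: 0.0
```

```bash
python3 - <<'E'
from h import *;from rig import r,grab_frame
import pickle
f=grab_frame('wrist');pickle.dump(f,open('f4.pkl','wb'))
s=r.state();go(s,[.5063,-.1822,.105],-94.9)
cv2.imwrite('pics/w4.png',f['image'][...,::-1])
E
```

```text
t 7.95 pos [ 0.505  -0.1819  0.2136] yawy -94.76 tilt -1.0 shift [ 0.14  0.02 10.86] wz 0.14 F [-0.2 -0.4 -1.4] w 0.0522 gf 0.0 j6 1.1
```

View pics/w4.png

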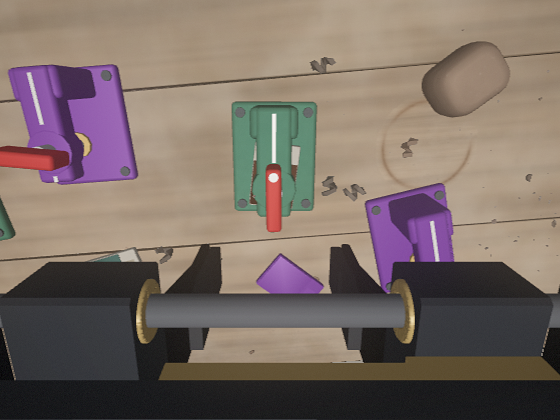

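The bar, with its dot at (273,177) and other end at (274,230), is in line with the white line at column 274. The gripper is clear and the tile is still under the foot. Handing in.

```bash
python3 -c "
from rig import ticket
print(ticket.hand_in())"
```

```text
the job is handed in; nothing more can be done
None
```

I turned the red bar on the green stand with the brown tile clockwise by about 51° until it lined up with the white line, let go and handed the job in at about 8 s; the foot's force on the tile could not be measured, and hand-in reported no verdict.

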